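# Tip worn spindles through the sprung flap of the scrap box

## Robot

A 6-joint arm with a two-finger parallel gripper is mounted at the origin on the work surface. World frame = base frame: x ahead of the robot, y to its left, z up, the work surface at z = 0. Lengths are in mm, angles in rad, forces in N, time in s.
With the tool pointing down it reaches from about 250 to 775 mm from the base axis. Payload 4 kg.
Tool frame: the origin (TCP) lies at the very end of the fingers, on their centre line; the grasp point (between the pads) lies 19 mm behind it; z points along the fingers, x is the direction in which the jaws open and shut, and the axes are right-handed (so a half turn about z gives the same grasp; the last joint's range is limited). The gripper opens to 94 mm and grips with 3 to 60 N. Pads are 16 mm wide; open, the fingers measure 119 mm over their backs; the gripper's body (75 mm by 177 mm) begins 78 mm behind the grasp point.
Start: joints at [-1.311, 0.087, 1.371, -0, 1.684, -0.103], TCP at [195.19, -514.219, 205.506] pointing down, gripper open.
Joint ranges: [-3.1, 3.1], [-0.76, 2.03], [0.27, 2.55], [-1.08, 4.22], [0.17, 2.65], [-2.57, 2.57]. Speed limits (rad/s): [2.79, 2.79, 3.14, 3.14, 3.14, 3.14].

## Interface

Orientations are given as a unit quaternion [x, y, z, w].
In Python, from station import move_ptp, move_l, goto_joints, command_gripper, pause, solve_ik, get_state, camera, calibration, MotionError, job_done gives the robot as it stands. Calls block until the motion is done:
- move_ptp(position, orientation): joint-space move of the TCP to a pose.
- move_l(position, speed=150, attitude=None, threshold=None): straight line of the TCP; attitude=None keeps the orientation; speed is the mean speed in mm/s. With threshold (N) it stops when the force on the tool has changed by that much, and returns True; else False.
- goto_joints(angles): joint-space move.
- command_gripper(opening, force=None): opening from 0.0 (shut) to 1.0 (fully open); force is the grip in N (None keeps the last); returns when the fingers have stopped.
- pause(seconds).
- solve_ik(position, orientation): joint angles nearest the present ones, or None.
- get_state(): the state.
- camera(name): name is "side" or "top" or "wrist"; returns the picture (480x640x3 uint8, red, green, blue); there is no depth.
- calibration(name): a dict with "mtx" (3x3 intrinsics, pixels), "R" (3x3) and "t" (3): a world point X has camera coordinates R X + t. Camera axes: x right, y down, z forward; pixel columns grow to the right and rows downward; lengths in mm; the calibration is good to about 2 mm. A picture is of the moment at which its call begins: read the wrist's pose just before it. calibration takes no time and is no camera call; for the wrist camera it gives the pose at the moment of the call.
A pose or a line that the arm cannot do raises MotionError and nothing moves.
- job_done(): hands the job in, once; it reports no verdict.
The state is a dict: "time_s": time; "joints": joint angles; "joint_vel": joint speeds; "tau": joint torques, N m; "tcp_pos": TCP position; "eef_rot": TCP orientation; "contact_force": force on the tool from outside, world axes, zero at the start; "ft_torque": the same for the moment, N m; "opening": opening from 0.0 (shut) to 1.0 (fully open).
Only numpy, scipy, OpenCV 4.12 (cv2) and the standard library are available. Lean on these libraries where they do the work, as an engineer would, in place of code of your own. Each camera call takes 0.05 s, during which the arm holds its last target.

## Task

Three worn steel spindles lie in the hand scoop: put them in the metal-scrap box. Carry the scoop by its handle, push the box's sprung flap down with the scoop's lip and tip all three through; then let the flap close and stand the scoop upright on the bench again. Do not touch the flap or the spindles with the gripper, and leave everything else on the bench where it is.

Things in the scene. Friction and masses are not known exactly. Their poses are not given: they have to be found in the camera images.
- scoop_grip (a point): Middle of the scoop's black handle bar, 89 mm above the scoop's underside; x along the bar towards the pouring lip, y across, z up. The bar is 18 mm thick across y, 30 mm high, and runs level from 78 mm behind this point to 32 mm ahead of it, free below: the tray's walls end 30 mm under the bar.
- scoop_lip (a point): Middle of the scoop's open pouring lip, on the floor's upper edge; axes as scoop_grip, from which it lies 90 mm ahead (x) and 65 mm lower (z). Side walls about 22 mm high end 6 mm behind it. Behind the lip only the rising 4 mm floor reaches back for 70 mm; there the tray's flat underside begins.
- scrapbox: Grey sheet-steel scrap box, fixed, 132 x 132 mm. Origin at the centre of its underside, z up, x level from its low front to its back. 130 mm high at the front; side and back walls rise to 167 mm, the sides 124 mm apart inside. The flap covers the top from the front; beyond its free edge a fixed hood strip slopes up from x = 29 mm, z = 142 mm to the back wall.
- box_hinge (a point): Middle of the flap's hinge line, level with the top of the box's front edge (130 mm high, 58 mm in front of the box's centre, 8 mm behind its outer front face); axes as scrapbox.
- flap (a joint): Steel flap closing the box's top: 85 mm from its front hinge to its free edge, 118 mm wide, level when shut. Value in rad: 0 shut, growing as the free edge goes down into the box, stop at 1.0. A spring shuts it; about 6 N down at 50 mm from the hinge opens it, the spindles' weight alone does not. At about 0.35 rad or more spindles roll off its edge into the box.
- scoop: The scoop: loose sheet-aluminium tray, 150 mm long, 78 mm wide, walls 44 mm high, about 0.25 kg plus the spindles. Origin on its underside, 10 mm ahead of scoop_grip and 89 mm below it; axes as there. Its floor rises 7 degrees from rear wall to lip, so spindles stay at the rear until the lip is tipped down more than 7 degrees.
- spindle1: Steel spindle, a plain round rod 16 mm across and 62 mm long, about 80 g; the rearmost of the three that lie side by side across the scoop, against its rear wall. Origin at its centre, y along it.
- spindle2: Steel spindle, a plain round rod 16 mm across and 62 mm long, about 80 g; the middle of the three that lie side by side across the scoop, against its rear wall. Origin at its centre, y along it.
- spindle3: Steel spindle, a plain round rod 16 mm across and 62 mm long, about 80 g; the foremost of the three that lie side by side across the scoop, against its rear wall. Origin at its centre, y along it.
- driver: Bystander: screwdriver with black handle, 170 mm long, lying between scoop and box.
- wrench: Bystander: steel wrench, 160 mm long, lying on the bench.
- bottle: Bystander: white plastic bottle, 64 mm across, 130 mm tall, origin under its centre.
- slitblock: Bystander: aluminium block with a slit, 40 x 60 x 60 mm, origin under its centre.

How it is judged:
By the outcome, as a careful person would: the job done as asked, in the order asked, and still so for the second after the job is handed in, with the robot touching nothing.
It also fails if it takes over 56 s, if anything falls off the work surface, if the arm or the gripper's body presses on something with over 40 N, if the wrist force passes 120 N, or if a joint passes its speed limit or range.

## Working session

There is one attempt and no reset: what is moved stays moved. The work goes in short steps, each a Python script; the robot and the scene stay as the last script left them, time stands still between calls to the robot, and variables do not carry over. Pictures are saved under pics/ and viewed, and the job is handed in when it is done.

```bash
mkdir -p pics; ls
python3 - <<'E'
from station import *
import cv2
for n in("top","side","wrist"):
    c=calibration(n);print(n,c["mtx"].round(1).tolist(),c["R"].round(3).tolist(),c["t"].round(1).tolist())
    cv2.imwrite(f"pics/{n}0.png",camera(n)[:,:,::-1])
s=get_state();print({k:s[k] for k in("time_s","tcp_pos","eef_rot","opening","contact_force")})
E
```

```text
pics
top [[485.4, 0.0, 320.3], [0.0, 485.4, 239.9], [0.0, 0.0, 1.0]] [[-0.001, -1.0, 0.019], [-0.987, -0.002, -0.161], [0.161, -0.019, -0.987]] [33.8, 542.5, 847.1]
side [[579.0, 0.0, 320.7], [0.0, 579.0, 241.8], [0.0, 0.0, 1.0]] [[-0.958, -0.286, 0.003], [-0.215, 0.712, -0.668], [0.188, -0.641, -0.744]] [537.4, 144.1, 1171.8]
wrist [[396.0, 0.0, 327.0], [0.0, 396.0, 244.6], [0.0, 0.0, 1.0]] [[0.355, -0.935, -0.001], [-0.904, -0.344, 0.254], [-0.238, -0.089, -0.967]] [-550.4, -28.3, 390.6]
{'time_s': 0.15, 'tcp_pos': array([ 195.08042222, -513.79557003,  204.56542032]), 'eef_rot': array([ 8.23064253e-01, -5.67947621e-01, -6.50611374e-04, -5.58023443e-04]), 'opening': 1.0006197810459647, 'contact_force': array([-0.72906969,  1.17751412, -0.35809784])}
```

View pics/top0.png

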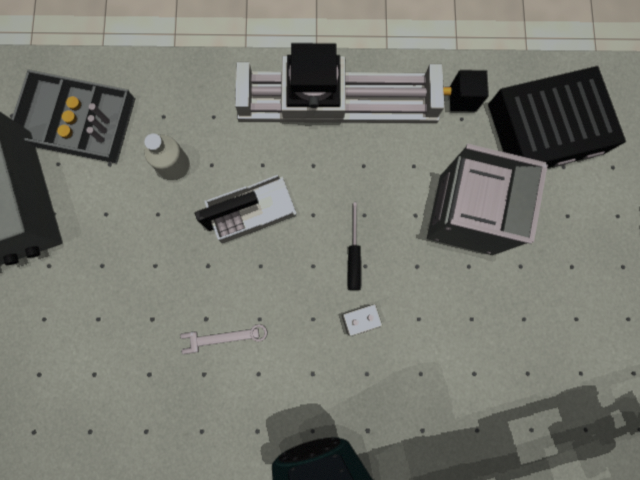

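View pics/side0.png

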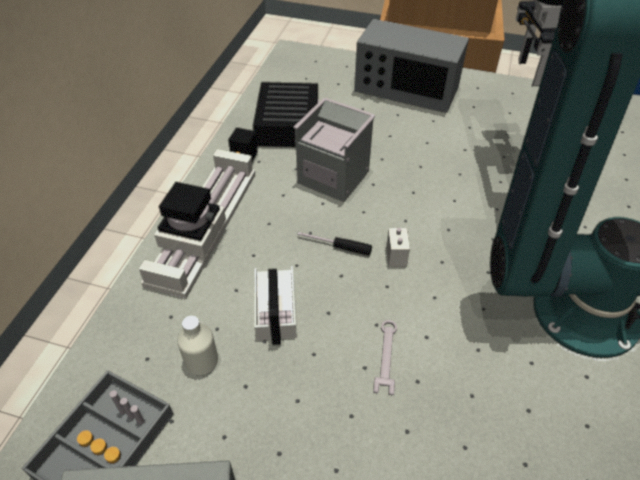

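View pics/wrist0.png

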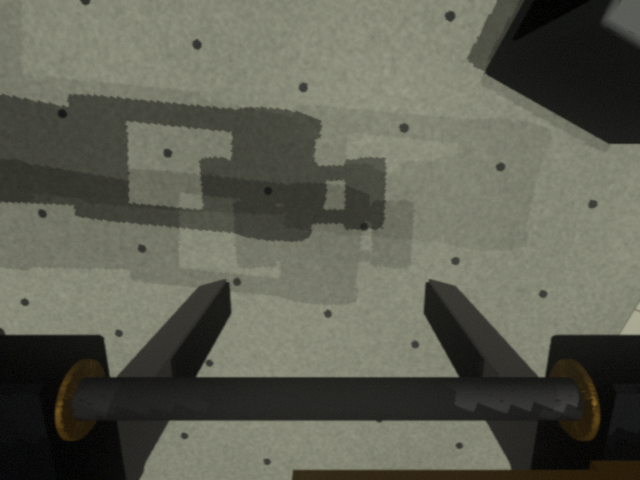

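The top view shows the scoop near (245,208) with its lip to the right, and the box near (490,200) with its front to the left and hood strip to the right. I'll zoom in on both to measure them.

Run:
```python
import cv2,numpy as np
t=cv2.imread("pics/top0.png");s=cv2.imread("pics/side0.png")
def crop(i,x,y,w,h,k):
    return cv2.resize(i[y:y+h,x:x+w],None,fx=k,fy=k,interpolation=cv2.INTER_CUBIC)
a=crop(t,185,165,125,85,6);cv2.imwrite("pics/a.png",a)
cv2.imwrite("pics/b.png",crop(t,420,135,135,130,5)[:600,:800] if 0 else crop(t,420,140,135,119,5))
cv2.imwrite("pics/c.png",crop(s,240,255,70,95,6))
cv2.imwrite("pics/d.png",crop(s,285,90,100,115,5))
```

```text
(no output)
```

View pics/a.png

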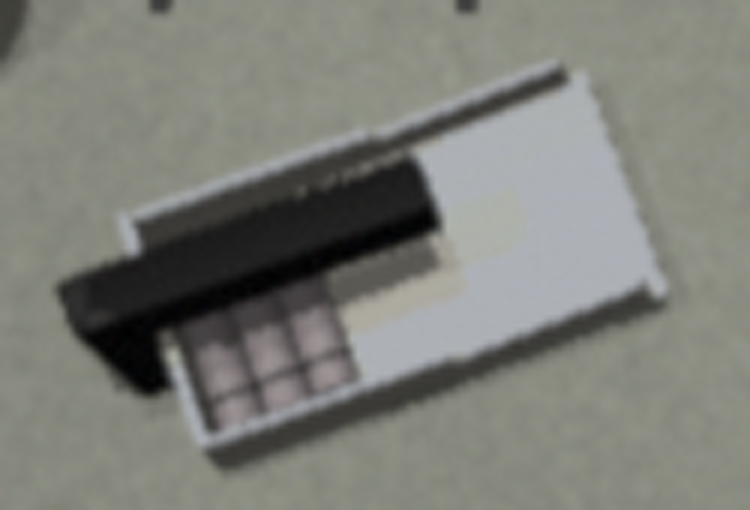

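View pics/b.png

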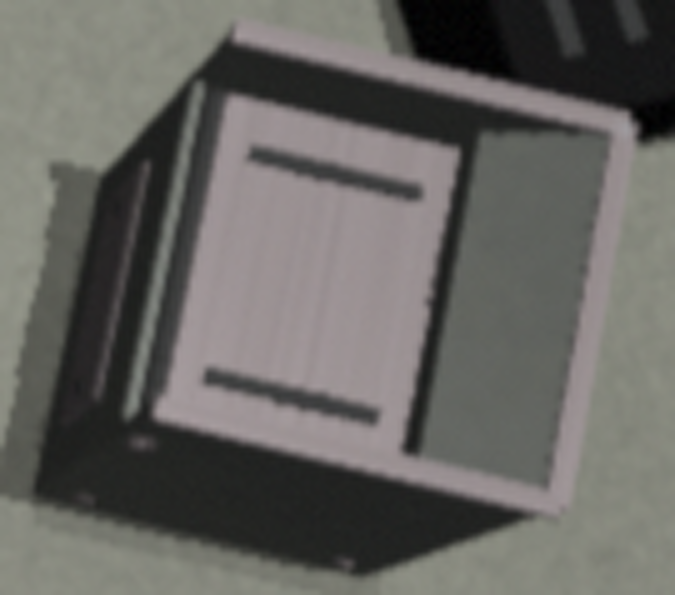

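View pics/c.png

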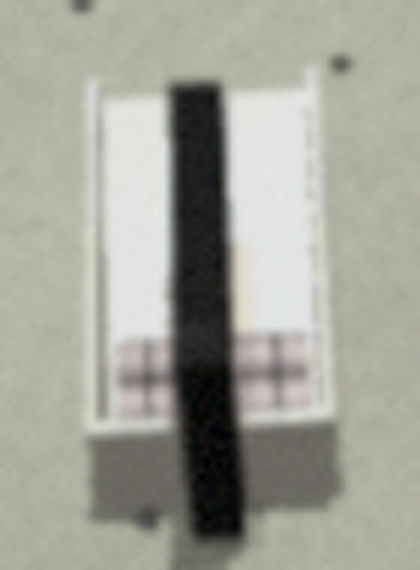

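View pics/d.png

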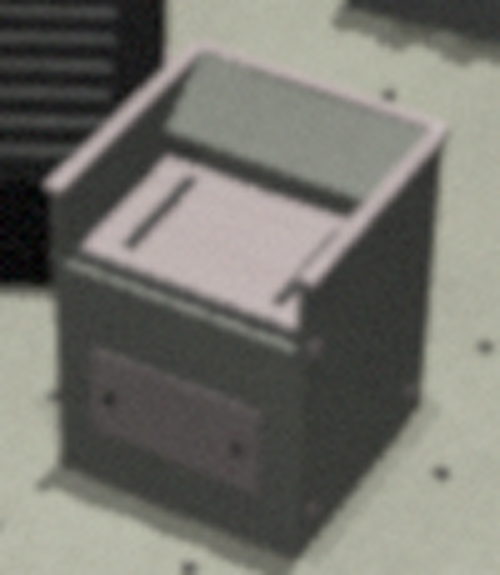

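```bash
cat > h.py <<'E'
import numpy as np,cv2
from station import *
def ray(c,u,v):
    d=c["R"].T@np.linalg.solve(c["mtx"],[u,v,1.]);o=-c["R"].T@c["t"];return o,d
def onz(n,u,v,z):
    o,d=ray(calibration(n),u,v);return o+d*(z-o[2])/d[2]
def proj(n,X):
    c=calibration(n);p=c["mtx"]@(c["R"]@np.asarray(X,float)+c["t"]);return p[:2]/p[2]
def tri(n1,p1,n2,p2):
    o1,d1=ray(calibration(n1),*p1);o2,d2=ray(calibration(n2),*p2)
    s=np.linalg.lstsq(np.c_[d1,-d2],o2-o1,rcond=None)[0];a=o1+d1*s[0];b=o2+d2*s[1];return (a+b)/2,np.linalg.norm(a-b)
E
python3 - <<'E'
from h import *
np.set_printoptions(precision=1,suppress=True)
A=lambda x,y:(185+x/6-.4,165+y/6-.4)
B=lambda x,y:(420+x/5-.4,140+y/5-.4)
C=lambda x,y:(240+x/6-.4,255+y/6-.4)
D=lambda x,y:(285+x/5-.4,90+y/5-.4)
l1=onz("top",*A(582,75),24);l2=onz("top",*A(660,290),24);print("lip",l1,l2,np.linalg.norm(l1-l2))
r1=onz("top",*A(125,215),44);r2=onz("top",*A(205,445),44);print("rear",r1,r2,np.linalg.norm(r1-r2))
s1=onz("side",*C(92,432),44);s2=onz("side",*C(332,415),44);print("rear side",s1,s2)
m=(l1+l2)/2;n=(r1+r2)/2;d=(m-n)[:2];print("len",np.hypot(*d),"yaw",np.arctan2(d[1],d[0]))
print("yaw lip",np.arctan2(*( (l2-l1)[[1,0]]))+np.pi/2, "rear",np.arctan2(*((r2-r1)[[1,0]]))+np.pi/2)
for p in[(60,290),(85,330),(412,155),(437,205)]:print("bar",onz("top",*A(*p),104))
print("barside",onz("side",*C(170,85),104),onz("side",*C(218,85),104))
c=[onz("top",*B(*p),167) for p in[(235,25),(632,118),(560,512)]]
print("box",*c,np.linalg.norm(c[0]-c[1]),np.linalg.norm(c[2]-c[1]))
c2=[onz("side",*D(*p),167) for p in[(45,187),(203,45),(443,130),(312,288)]];print("boxs",*c2)
f=[onz("top",*B(*p),130) for p in[(195,85),(128,415)]];print("front",*f,np.linalg.norm(f[0]-f[1]))
b=[onz("side",*D(*p),0) for p in[(65,468),(295,555),(425,405)]];print("base",*b)
b=[onz("top",*B(*p),0) for p in[(38,490),(365,575)]];print("baset",*b)
print("cam",[-calibration(n)["R"].T@calibration(n)["t"] for n in("top","side")])
# driver
for p in[(354,204),(354,290),(348,270),(361,270)]:print("drv",onz("top",*p,10))
E
```

```text
lip [667.4 107.6  24. ] [597.3  82.3  24. ] 74.51770227828351
rear [616.  246.6  44. ] [544.2 219.7  44. ] 76.75172549503972
rear side [616.3 249.9  44. ] [545.9 222.1  44. ]
len 147.7694559581854 yaw -1.2094781569813442
yaw lip -1.223143735703348 rear -1.2122745643131676
bar [579.1 251.  104. ]
bar [567.4 243.4 104. ]
bar [619.3 151.4 104. ]
bar [604.5 143.9 104. ]
barside [620.7 155.1 104. ] [606.  150.7 104. ]
box [ 681.2 -203.7  167. ] [ 650.1 -332.7  167. ] [ 519.6 -299.6  167. ] 132.68146408505086 134.63175419929343
boxs [ 685.6 -202.6  167. ] [ 648.5 -329.6  167. ] [ 523.4 -296.8  167. ] [ 551.8 -168.1  167. ]
front [ 673.4 -201.3  130. ] [ 558.1 -173.3  130. ] 118.62921275099539
base [ 680.  -200.2    0. ] [ 555.3 -173.5    0. ] [ 520.7 -297.4    0. ]
baset [ 554.6 -173.8    0. ] [ 521.6 -299.3    0. ]
cam [array([398.6,  50.7, 922.8]), array([325.3, 802. , 966.3])]
drv [618.4 -31.8  10. ]
drv [452.9 -29.7  10. ]
drv [490.5 -18.8  10. ]
drv [490.5 -43.4  10. ]
```

Measurements agree to within 2–4 mm:
- **Scoop:** grip ≈ (601, 179, 89), yaw ≈ −1.213. The measured lip width is 74.5 mm, the rear width 77 mm and the length 148 mm.
- **Box:** centre ≈ (601, −250), yaw ≈ −1.82. The measured sides are 133 × 135 mm.

Next I'll check reachability.

```bash
cat >> h.py <<'E'
from scipy.spatial.transform import Rotation as Ro
GX=15.; SY=-1.213; SG=np.array([601,179,89.]); BY=-1.82; BC=np.array([601,-250,0.])
def Rs(yaw,p): return Ro.from_euler("ZY",[yaw,p])   # p>0: lip down
def tool(lip,yaw,p,sg,g):
    """TCP pose for scoop lip point/yaw/pitch; g: tool lean rel. to scoop (about scoop y)"""
    R=Rs(yaw,p); T=R*Ro.from_euler("y",g)
    B=np.c_[[0,sg,0],[sg,0,0],[0,0,-1]]
    grasp=np.asarray(lip)+R.apply([-90+GX,0,65]); Rt=T*Ro.from_matrix(B)
    return grasp+Rt.apply([0,0,19]),Rt.as_quat()
def boxp(x,z,y=0): return BC+Ro.from_euler("z",BY).apply([x,y,z])
LIP0=SG+Rs(SY,0).apply([90,0,-65])
D=np.pi/180
E
python3 - <<'E'
from h import *
np.set_printoptions(precision=2,suppress=True)
for g in(0,-10,-20):
  for sg in(1,-1):
    print(g,sg)
    for n,a in dict(pick=(LIP0,SY,0),lift=(LIP0+[0,0,170],SY,-5*D),hov=(boxp(-12,175),BY,-3*D),pour=(boxp(-12,102),BY,45*D),ret=(boxp(-30,190),BY,45*D)).items():
        P,q=tool(*a,sg,g*D); print(n,P,solve_ik(P,q))
E
```

```text
0 1
pick [606.25 164.95  70.  ] [ 0.18  0.32  1.37 -0.    1.45 -0.18]
lift [604.95 168.44 233.29] [ 0.23  0.26  1.12 -0.09  1.75 -0.14]
hov [ 623.03 -163.45  217.01] [-0.32  0.3   1.1  -0.05  1.74 -0.08]
pour [ 609.02 -218.5   187.56] [-0.78  0.5   1.09  0.71  1.92 -0.41]
ret [ 613.46 -201.05  275.56] [-0.75  0.45  0.99  0.76  2.02 -0.28]
0 -1
pick [606.25 164.95  70.  ] None
lift [604.95 168.44 233.29] None
hov [ 623.03 -163.45  217.01] None
pour [ 609.02 -218.5   187.56] None
ret [ 613.46 -201.05  275.56] None
-10 1
pick [607.41 161.86  70.29] [ 0.27  0.32  1.38 -0.18  1.43 -0.07]
lift [606.09 165.38 233.86] [ 0.32  0.26  1.14 -0.26  1.73 -0.08]
hov [ 622.22 -166.63  217.47] [-0.23  0.31  1.11 -0.23  1.73 -0.01]
pour [ 608.39 -220.96  185.43] [-0.72  0.44  1.1   0.56  1.86 -0.38]
ret [ 612.83 -203.51  273.43] [-0.7   0.41  0.97  0.6   1.98 -0.27]
-10 -1
pick [607.41 161.86  70.29] None
lift [606.09 165.38 233.86] None
hov [ 622.22 -166.63  217.47] None
pour [ 608.39 -220.96  185.43] None
ret [ 612.83 -203.51  273.43] None
-20 1
pick [608.53 158.86  71.15] [ 0.36  0.33  1.39 -0.35  1.43  0.05]
lift [607.18 162.47 235.  ] [ 0.41  0.27  1.16 -0.44  1.71 -0.01]
hov [ 621.44 -169.68  218.5 ] [-0.14  0.33  1.11 -0.4   1.73  0.05]
pour [ 607.68 -223.74  183.78] [-0.66  0.39  1.11  0.41  1.8  -0.34]
ret [ 612.12 -206.29  271.78] [-0.63  0.37  0.97  0.43  1.94 -0.25]
-20 -1
pick [608.53 158.86  71.15] None
lift [607.18 162.47 235.  ] None
hov [ 621.44 -169.68  218.5 ] None
pour [ 607.68 -223.74  183.78] None
ret [ 612.12 -206.29  271.78] None
```

Run:
```python
from h import *
P,q=tool(LIP0,SY,0,1,-10*D)
move_ptp(P+[0,0,110],q)
cv2.imwrite("pics/w1.png",camera("wrist")[:,:,::-1])
# expected bar points in wrist view
for dx in(-78,0,32): print(dx,proj("wrist",SG+Rs(SY,0).apply([dx,0,15])))
print(get_state()["time_s"],get_state()["tcp_pos"]-P,get_state()["contact_force"])
```

```text
-78 [330.14588804  72.32834508]
0 [329.92842617 205.19514405]
32 [329.8545834  250.31225921]
3.0 [  0.26640904  -1.00111793 110.10462743] [-0.54841728  0.08226996 -0.67027703]
```

View pics/w1.png

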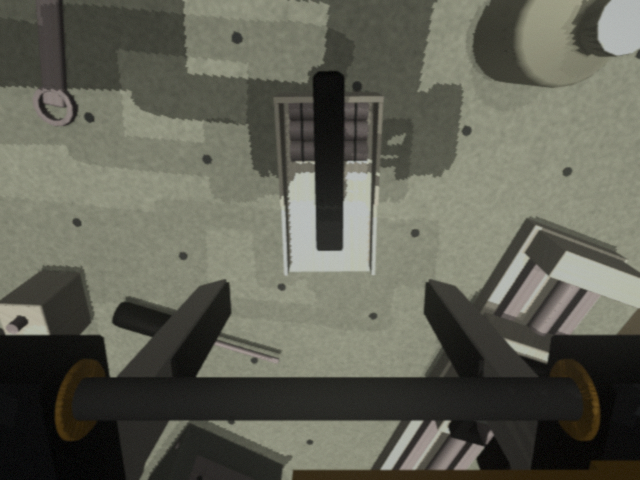

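The wrist view shows the bar running from (329,72) to (329,250), within a pixel or so of the prediction. I'll descend, grip and lift.

Run:
```python
from h import *
np.set_printoptions(precision=2,suppress=True)
g=-10*D
P,q=tool(LIP0,SY,0,1,g)
print(move_l(P,speed=100,threshold=8), get_state()["tcp_pos"]-P)
command_gripper(0.0,force=60); s=get_state();print(s["opening"]*94,s["contact_force"],s["time_s"])
P,q=tool(LIP0+[0,0,25],SY,-5*D,1,g); move_l(P,speed=50,attitude=q)
s=get_state();print(s["opening"]*94,s["contact_force"],s["ft_torque"],s["time_s"])
P,q=tool(LIP0+[0,0,150],SY,-5*D,1,g); move_l(P,speed=120,attitude=q)
s=get_state();print(s["opening"]*94,s["contact_force"],s["time_s"])
cv2.imwrite("pics/w2.png",camera("wrist")[:,:,::-1]);cv2.imwrite("pics/s2.png",camera("side")[100:400,100:500,::-1])
```

```text
False [0.68 0.19 1.1 ]
17.609847313153377 [ 0.85 -0.1  -1.13] 5.4
17.803778313995892 [ 0.72  0.87 -4.29] [ 0.11 -0.04  0.  ] 5.925
17.881398185353618 [ 0.14 -0.71 -4.63] 7.1167
```

View pics/w2.png

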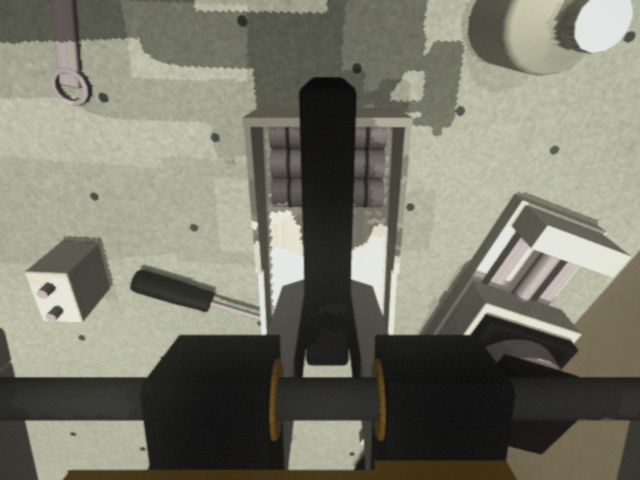

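View pics/s2.png

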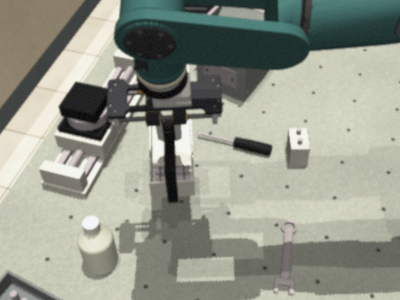

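The scoop is held squarely, with the bar's rear end at (328,80) and all three spindles at the rear wall (rows 125–205). I'll check for pitch slip, then move to the box.

Run:
```python
from h import *
np.set_printoptions(precision=2,suppress=True)
g=-10*D
def barrear(lip,yaw,p): return proj("wrist",np.asarray(lip)+Rs(yaw,p).apply([-168,0,80]))
def ballrear(lip,yaw,p): return proj("wrist",np.asarray(lip)+Rs(yaw,p).apply([-150,0,20]))
L=LIP0+[0,0,150]
print("exp bar rear",barrear(L,SY,-5*D),"rear wall top",ballrear(L,SY,-5*D))
# carry in steps (intermediate yaw)
for f in(.5,1):
    l=(1-f)*L+f*boxp(-12,180); P,q=tool(l,SY+f*(BY-SY),-5*D,1,g); print(solve_ik(P,q) is not None)
    move_l(P,speed=150,attitude=q)
s=get_state();print(s["opening"]*94,s["contact_force"],s["time_s"],s["tcp_pos"]-P)
cv2.imwrite("pics/w3.png",camera("wrist")[:,:,::-1]);cv2.imwrite("pics/t3.png",cv2.resize(camera("top")[100:300,360:600,::-1],None,fx=3,fy=3));cv2.imwrite("pics/s3.png",cv2.resize(camera("side")[50:250,200:450,::-1],None,fx=3,fy=3))
for x,y,z in[(-58,59,130),(-58,-59,130),(27,59,130),(27,-59,130)]:print(proj("wrist",boxp(x,z,y)))
print("rearwall exp",ballrear(boxp(-12,180),BY,-5*D),barrear(boxp(-12,180),BY,-5*D))
# sampled clearance for the pour: lip path (single linear move of TCP)
```

```text
exp bar rear [334.03  84.91] rear wall top [332.17 120.41]
True
True
17.684850364445158 [ 0.45  0.32 -4.84] 9.725 [0.07 1.03 0.02]
[410.26 252.27]
[246.32 252.  ]
[399.38 340.63]
[256.55 340.4 ]
rearwall exp [329.27 120.04] [330.41  84.96]
```

View pics/w3.png

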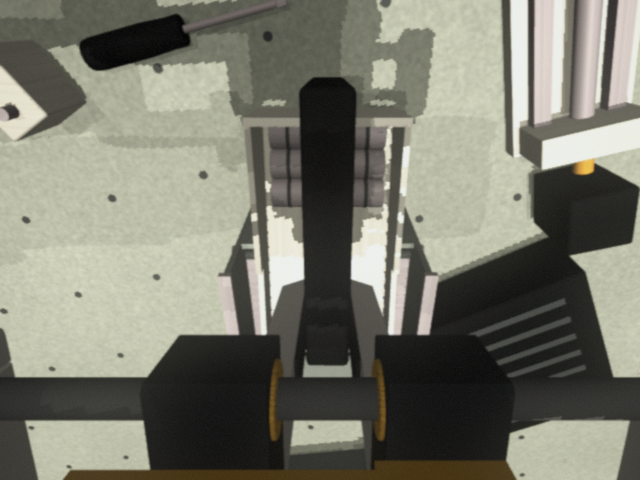

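View pics/t3.png

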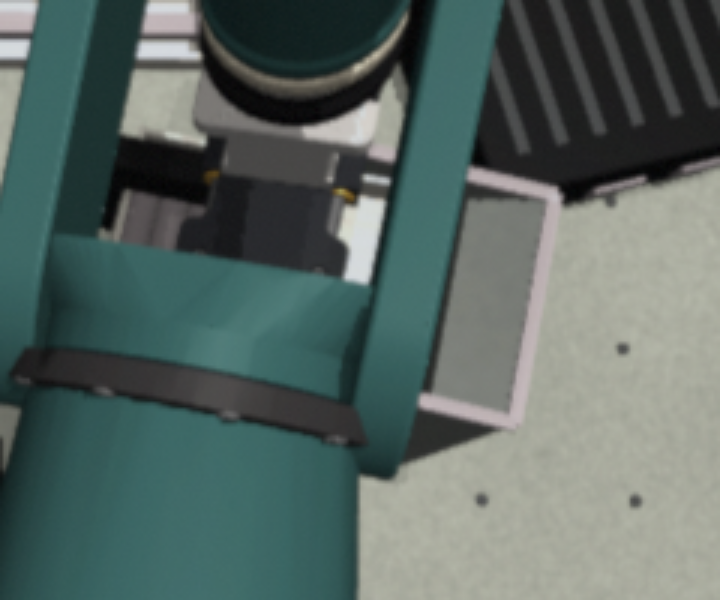

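View pics/s3.png

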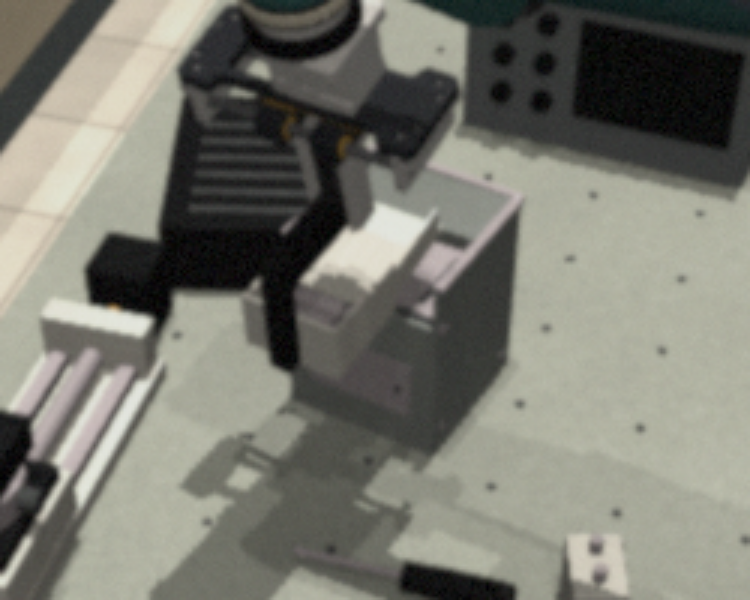

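The scoop is centred between the box walls (walls at columns 225 and 434, scoop centre 328), and the bar and rear wall are within 7 px of the expected rows. I'll check the pouring path for clearance before executing it.

```bash
cat > pour.py <<'E'
from h import *
np.set_printoptions(precision=2,suppress=True)
g=-10*D
WP=[(-12,150,3*D),(-10,118,32*D),(-12,101,46*D)]
def scoop_from_tcp(P,q):
    T=Ro.from_quat(q);grasp=P-T.apply([0,0,19]);B=Ro.from_matrix(np.c_[[0,1,0],[1,0,0],[0,0,-1]])
    R=T*B.inv()*Ro.from_euler("y",-g);lip=grasp-R.apply([-90+GX,0,65]);return lip,R
def check(a,b):
    from scipy.spatial.transform import Slerp
    P0,q0=tool(boxp(a[0],a[1]),BY,a[2],1,g);P1,q1=tool(boxp(b[0],b[1]),BY,b[2],1,g)
    sl=Slerp([0,1],Ro.from_quat([q0,q1]));Bi=Ro.from_euler("z",BY).inv();out=[]
    for f in np.linspace(0,1,9):
        lip,R=scoop_from_tcp(P0+f*(P1-P0),sl(f).as_quat())
        u=[lip+R.apply(o) for o in([0,0,-4],[-70,0,-24],[-150,0,-24])]
        u=np.array([Bi.apply(k-BC) for k in u]);
        # height of underside above front edge at x=-66,-58
        c=np.interp([-66,-58],u[::-1,0],u[::-1,2])-130
        r=np.hypot(u[0,0]+58,u[0,2]-130);ang=np.arctan2(130-u[0,2],u[0,0]+58)
        out.append((f,*u[0,[0,2]],*c,r,ang))
    print(np.array(out)); print("tcp dist",np.linalg.norm(P1-P0))
E
python3 - <<'E'
from pour import *
check((-12,180,-5*D),WP[0]);check(WP[0],WP[1]);check(WP[1],WP[2])
E
```

```text
[[  0.   -11.65 176.02  25.21  28.27  65.31  -0.78]
 [  0.12 -11.64 172.21  22.49  25.39  62.7   -0.74]
 [  0.25 -11.66 168.42  19.77  22.52  60.2   -0.69]
 [  0.38 -11.69 164.65  17.06  19.65  57.83  -0.64]
 [  0.5  -11.75 160.89  14.36  16.8   55.61  -0.59]
 [  0.62 -11.84 157.15  11.67  13.96  53.55  -0.53]
 [  0.75 -11.94 153.42   8.99  11.12  51.67  -0.47]
 [  0.88 -12.06 149.7    6.31   8.3   49.98  -0.41]
 [  1.   -12.21 146.01   3.64   5.48  48.51  -0.34]]
tcp dist 20.854404513042144
[[  0.   -12.21 146.01   3.64   5.48  48.51  -0.34]
 [  0.12 -11.4  141.16   2.2    3.51  47.92  -0.24]
 [  0.25 -10.85 136.55   1.05   1.85  47.61  -0.14]
 [  0.38 -10.54 132.19   0.18   0.47  47.51  -0.05]
 [  0.5  -10.47 128.09  -0.4   -0.62  47.57   0.04]
 [  0.62 -10.61 124.27  -0.71  -1.43  47.74   0.12]
 [  0.75 -10.94 120.74  -0.73  -1.97  47.96   0.19]
 [  0.88 -11.45 117.52  -0.46  -2.22  48.19   0.26]
 [  1.   -12.12 114.61   0.11  -2.19  48.39   0.32]]
tcp dist 35.2221376759921
[[  0.   -12.12 114.61   0.11  -2.19  48.39   0.32]
 [  0.12 -12.38 112.29  -0.49  -3.06  48.94   0.37]
 [  0.25 -12.66 110.04  -1.01  -3.85  49.53   0.41]
 [  0.38 -12.98 107.88  -1.45  -4.57  50.16   0.46]
 [  0.5  -13.32 105.79  -1.79  -5.2   50.82   0.5 ]
 [  0.62 -13.68 103.78  -2.04  -5.74  51.5    0.53]
 [  0.75 -14.06 101.84  -2.2   -6.2   52.18   0.57]
 [  0.88 -14.46  99.99  -2.25  -6.56  52.88   0.6 ]
 [  1.   -14.88  98.22  -2.2   -6.83  53.57   0.64]]
tcp dist 20.646505480117604
```

```bash
python3 - <<'E'
s=open('pour.py').read()
s=s.replace("([0,0,-4],[-70,0,-24],[-150,0,-24])","([0,0,-4],[-70,0,-12.6],[-70,0,-24])")
s=s.replace("c=np.interp([-66,-58],u[::-1,0],u[::-1,2])-130","sl_=(u[1]-u[0]);c=u[0,2]+([-66,-58]-u[0,0])*sl_[2]/sl_[0]-130")
s=s.replace("out.append((f,*u[0,[0,2]],*c,r,ang))","out.append((f,*u[0,[0,2]],*c,r,ang,u[2,0]+66,u[2,2]-130))")
open('pour.py','w').write(s)
E
python3 - <<'E'
from pour import *
print("f lipx lipz c66 c58 r ang cornerx cornerz")
WP=[(-12,152,3*D),(-8,120,32*D),(-4,102,48*D)]
check((-12,180,-5*D),WP[0]);check(WP[0],WP[1]);check(WP[1],WP[2])
E
```

```text
f lipx lipz c66 c58 r ang cornerx cornerz
[[  0.   -11.65 176.02  34.46  36.16  65.31  -0.78 -13.64  19.99]
 [  0.12 -11.64 172.46  31.89  33.45  62.87  -0.74 -14.08  17.63]
 [  0.25 -11.66 168.92  29.34  30.75  60.52  -0.7  -14.51  15.29]
 [  0.38 -11.69 165.4   26.8   28.06  58.29  -0.65 -14.95  12.97]
 [  0.5  -11.75 161.89  24.26  25.39  56.18  -0.6  -15.39  10.67]
 [  0.62 -11.84 158.4   21.74  22.72  54.2   -0.55 -15.84   8.4 ]
 [  0.75 -11.94 154.92  19.23  20.07  52.37  -0.5  -16.28   6.14]
 [  0.88 -12.06 151.45  16.73  17.43  50.7   -0.44 -16.72   3.91]
 [  1.   -12.21 148.01  14.24  14.8   49.2   -0.37 -17.16   1.7 ]]
tcp dist 18.956888196545794
[[  0.   -12.21 148.01  14.24  14.8   49.2   -0.37 -17.16   1.7 ]
 [  0.12 -11.15 143.16  12.8   12.85  48.67  -0.27 -16.99   1.37]
 [  0.25 -10.35 138.55  11.71  11.25  48.42  -0.18 -16.79   1.33]
 [  0.38  -9.79 134.19  10.96  10.    48.39  -0.09 -16.55   1.56]
 [  0.5   -9.47 130.09  10.57   9.08  48.53  -0.   -16.24   2.07]
 [  0.62  -9.36 126.27  10.52   8.51  48.79   0.08 -15.86   2.85]
 [  0.75  -9.44 122.74  10.84   8.28  49.1    0.15 -15.38   3.89]
 [  0.88  -9.7  119.52  11.55   8.42  49.42   0.21 -14.8    5.19]
 [  1.   -10.12 116.61  12.66   8.93  49.72   0.27 -14.08   6.74]]
tcp dist 37.205011798480236
[[  0.   -10.12 116.61  12.66   8.93  49.72   0.27 -14.08   6.74]
 [  0.12  -9.62 114.09  12.81   8.74  50.93   0.32 -12.83   6.65]
 [  0.25  -9.15 111.67  13.18   8.74  52.17   0.36 -11.54   6.64]
 [  0.38  -8.72 109.36  13.77   8.96  53.43   0.4  -10.2    6.69]
 [  0.5   -8.33 107.14  14.59   9.4   54.68   0.43  -8.81   6.82]
 [  0.62  -7.96 105.03  15.67  10.07  55.93   0.46  -7.36   7.01]
 [  0.75  -7.61 103.02  17.02  10.99  57.16   0.49  -5.86   7.26]
 [  0.88  -7.28 101.12  18.66  12.19  58.36   0.52  -4.3    7.58]
 [  1.    -6.97  99.32  20.63  13.67  59.54   0.54  -2.67   7.96]]
tcp dist 28.873200555290513
```

Run:
```python
from pour import *
WP=[(-12,152,3*D),(-8,120,32*D),(-4,98,48*D)]
for w,v in zip(WP,(50,60,60)):
    P,q=tool(boxp(w[0],w[1]),BY,w[2],1,g); move_l(P,speed=v,attitude=q)
    s=get_state();print(s["time_s"],s["contact_force"],s["ft_torque"],s["tcp_pos"]-P)
pause(0.6)
s=get_state();print(s["time_s"],s["contact_force"])
cv2.imwrite("pics/w4.png",camera("wrist")[:,:,::-1]);cv2.imwrite("pics/t4.png",cv2.resize(camera("top")[100:300,360:600,::-1],None,fx=3,fy=3));cv2.imwrite("pics/s4.png",cv2.resize(camera("side")[50:250,200:450,::-1],None,fx=3,fy=3))
```

```text
10.4 [-0.37  0.53 -4.25] [-0.06 -0.08  0.01] [-0.11 -0.01  0.1 ]
11.1667 [-0.97 -3.88  1.77] [-1.32  0.28  0.03] [ 0.53 -0.69  1.4 ]
11.825 [-2.62 -4.89 -0.45] [-1.53  0.55  0.07] [-0.07 -0.25  0.03]
12.425 [-1.4  -3.59  0.69]
```

View pics/w4.png

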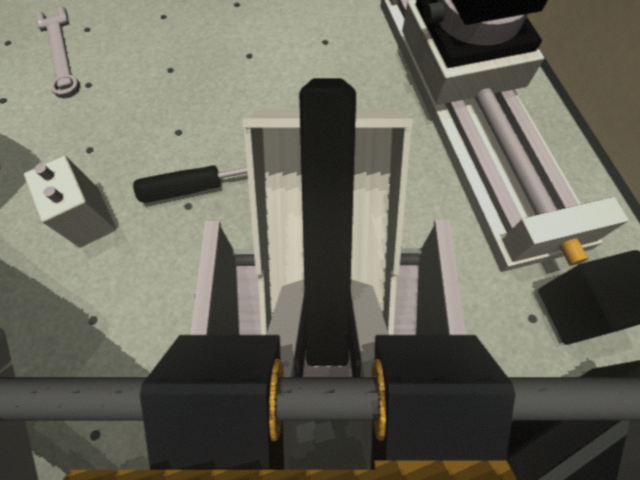

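View pics/s4.png

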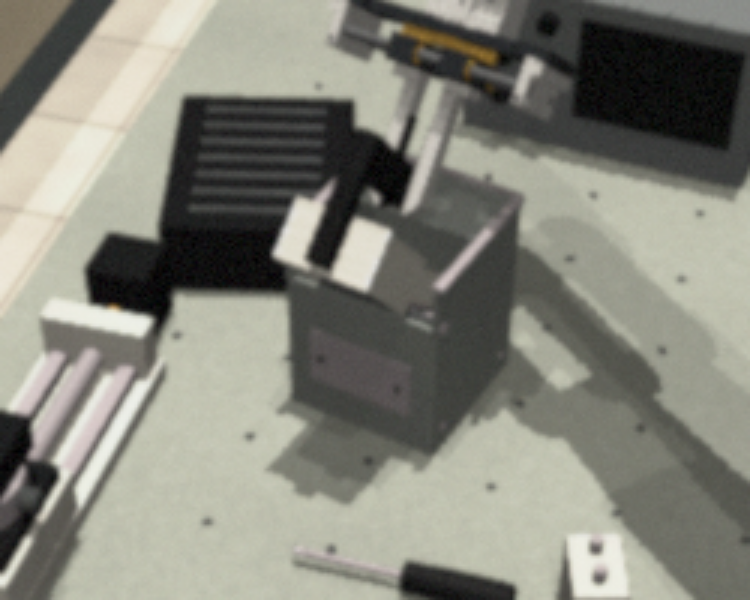

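The wrist view shows an empty tray at the rear, with the bar still at (328,78), so the grip hasn't slipped. I'll raise the scoop straight up and check that the flap closes.

Run:
```python
from pour import *
P,q=tool(boxp(-4,190),BY,48*D,1,g); move_l(P,speed=80,attitude=q)
P,q=tool(boxp(-90,230),BY,20*D,1,g); move_l(P,speed=120,attitude=q)
P,q=tool(boxp(-130,200),BY,-3*D,1,g); move_l(P,speed=120,attitude=q)
pause(.2)
s=get_state();print(s["time_s"],s["contact_force"],s["ft_torque"])
cv2.imwrite("pics/w5.png",camera("wrist")[:,:,::-1]);cv2.imwrite("pics/t5.png",cv2.resize(camera("top")[100:300,360:600,::-1],None,fx=3,fy=3));cv2.imwrite("pics/s5.png",cv2.resize(camera("side")[50:250,200:450,::-1],None,fx=3,fy=3))
```

```text
16.125 [ 1.1   0.08 -2.67] [ 0.06 -0.12 -0.04]
```

View pics/w5.png

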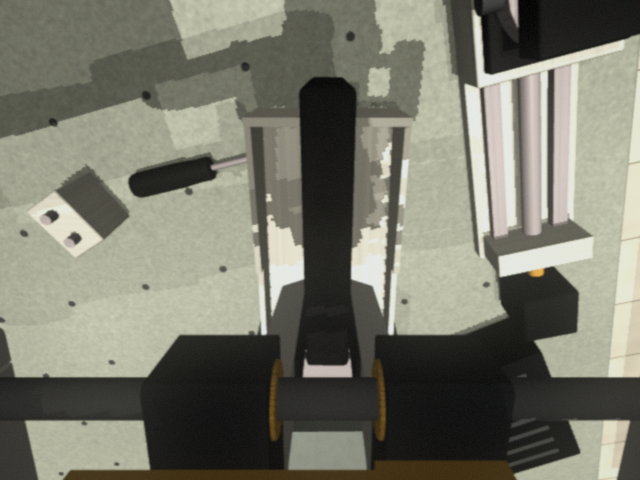

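View pics/s5.png

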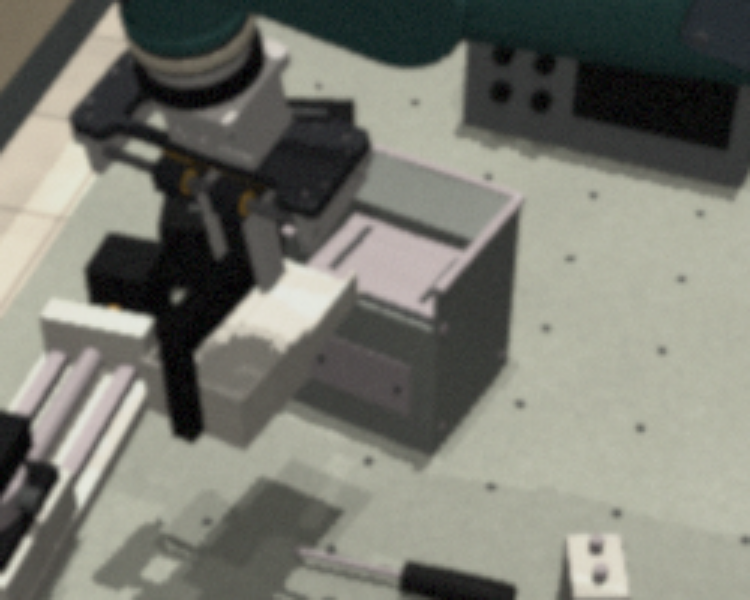

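View pics/t5.png

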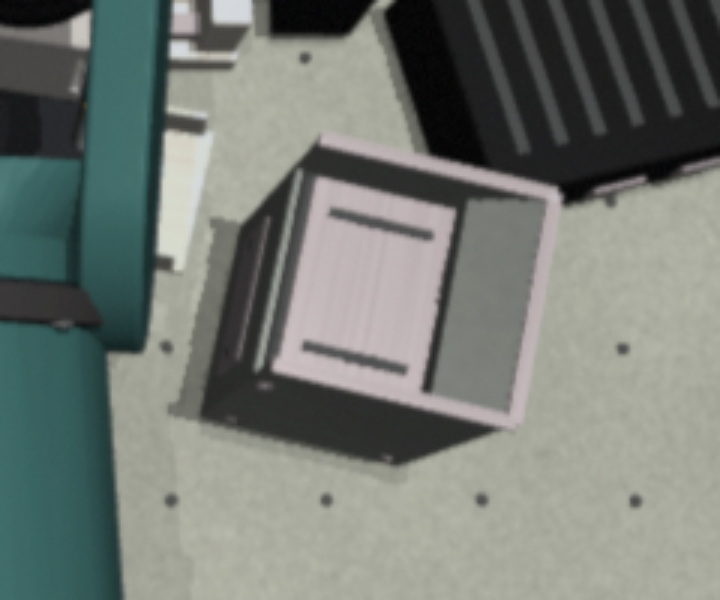

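The flap is shut with nothing on it, the tray is empty, and the wrist load dropped by about 2.1 N (three spindles ≈ 2.35 N). I'll carry the scoop back to its original spot.

Run:
```python
from pour import *
L0=boxp(-130,200);L1=LIP0+[0,0,110]
for f in(.5,1):
    l=(1-f)*L0+f*L1; P,q=tool(l,BY+f*(SY-BY),0,1,g); move_l(P,speed=180,attitude=q)
P,q=tool(LIP0+[0,0,12],SY,0,1,g); move_l(P,speed=100,attitude=q)
P,q=tool(LIP0+[0,0,-3],SY,0,1,g); print("touch",move_l(P,speed=15,threshold=3))
s=get_state();print(s["time_s"],s["contact_force"],s["ft_torque"],s["tcp_pos"]-P)
cv2.imwrite("pics/w6.png",camera("wrist")[:,:,::-1]);
cv2.imwrite("pics/s6.png",cv2.resize(camera("side")[200:400,180:430,::-1],None,fx=3,fy=3))
```

```text
touch True
19.7333 [0.56 0.21 4.86] [-0.03 -0.11  0.05] [-0.14 -0.16  3.  ]
```

View pics/s6.png

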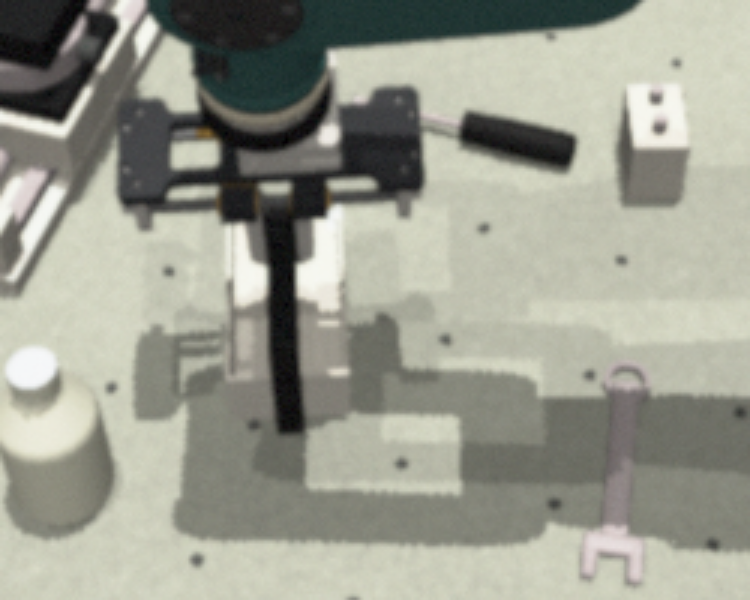

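The scoop touched down exactly at its original height. I'll release it, retreat along the tool axis, and check.

Run:
```python
from pour import *
command_gripper(1.0); s=get_state();print(s["opening"],s["contact_force"])
T=Ro.from_quat(s["eef_rot"]); move_l(s["tcp_pos"]-T.apply([0,0,150]),speed=120)
goto_joints([-1.311,0.087,1.371,0,1.684,-0.103]); pause(.2)
t=camera("top");d=camera("side");print(get_state()["time_s"],get_state()["contact_force"])
cv2.imwrite("pics/t7.png",t[:,:,::-1]);cv2.imwrite("pics/s7.png",d[:,:,::-1])
for n in("top","side"):
    a=cv2.imread(f"pics/{n}0.png").astype(int);b=cv2.imread(f"pics/{n[0]}7.png").astype(int)
    m=(abs(a-b).max(2)>50).astype(np.uint8);_,_,st,_=cv2.connectedComponentsWithStats(m);print(n,[x.tolist() for x in st[1:] if x[4]>8])
cv2.imwrite("pics/a7.png",cv2.resize(t[165:250,185:310,::-1],None,fx=6,fy=6,interpolation=cv2.INTER_CUBIC))
```

```text
0.9998082415503733 [-0.16  0.01 -0.04]
25.6167 [ 0.19 -0.55  0.91]
top [[256, 177, 22, 9, 22], [274, 213, 18, 8, 19], [220, 218, 25, 16, 155]]
side [[277, 269, 2, 26, 43], [260, 308, 10, 18, 105], [280, 311, 12, 12, 72]]
```

View pics/t7.png

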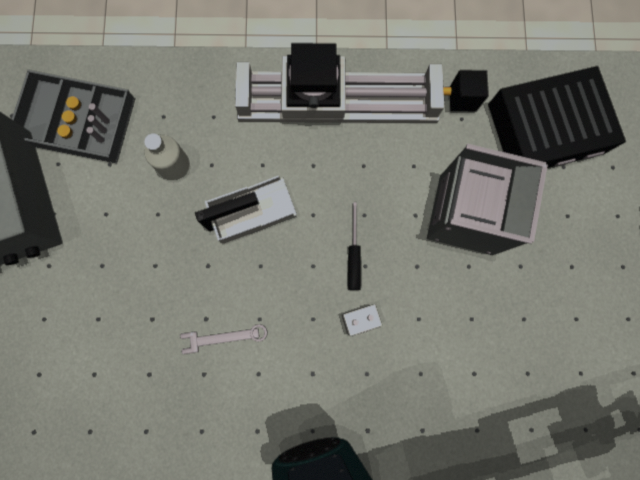

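View pics/a7.png

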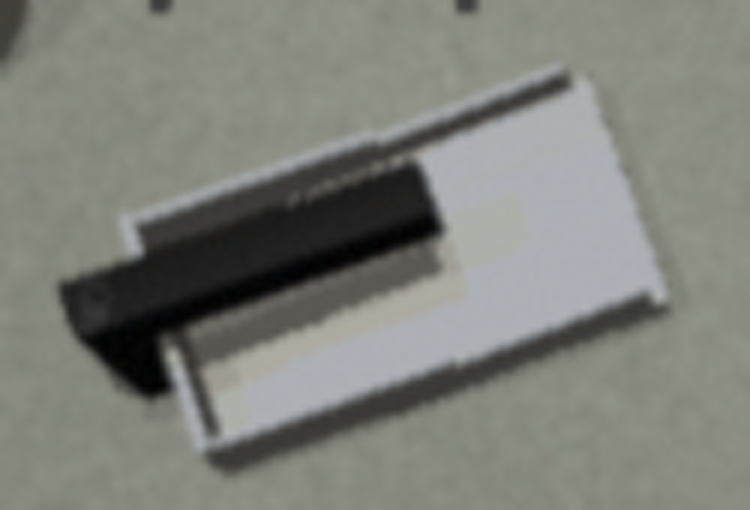

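View pics/s7.png

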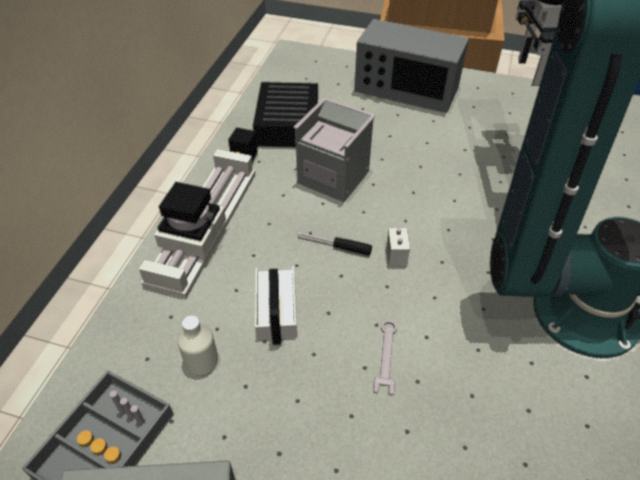

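The scoop stands empty and upright at its old place, the flap is shut, and image differences appear only at the scoop. Handing in.

```bash
python3 -c "
from station import *
job_done();print(get_state()['time_s'])"
```

```text
the job is handed in; nothing more can be done
the job is handed in; nothing more can be done
```

The job is done and handed in, at about 26 s of the 56 s allowed. I carried the scoop by its handle to the scrap box and pushed the flap down with the lip to an estimated 0.55 rad. I tipped the spindles through and lifted clear so the flap shut. The scoop is back upright where it first stood.

- **Spindles:** they can't be seen inside the shut box. The scoop is empty, none lie on the flap or the bench, and the wrist load dropped by about 2.1 N after pouring. Three spindles should weigh about 2.35 N, and the readings vary by several tenths of a newton.
- **Bench:** before-and-after pictures differ only at the scoop, which sits within about 1–2 mm of its start. The driver, wrench, bottle and slit block have not moved.
- **Forces:** the largest reading at the wrist was about 5.6 N, taken at the points where I checked it. The gripper touched only the handle.
- **Small disagreement:** the rear end of the handle showed about 7 pixels off its predicted place in the wrist view. It stayed constant throughout, so the grip did not slip.

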